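Clear the V-block and hold the brass weight seated in it

ROBOT

A 6-joint arm with a two-finger parallel gripper is mounted at the origin on the work surface. World frame = base frame: x ahead of the robot, y to its left, z up, the work surface at z = 0. Lengths are in m, angles in rad, forces in N, time in s.
With the tool pointing down it reaches from about 0.35 to 0.975 m from the base axis. Payload 4.9 kg.
Tool frame: the origin (TCP) lies between the finger pads; the fingertips stand r.nose_length ahead of it and the grasp point (between the pads) is the TCP (r.nose_length is the distance from the TCP to the fingertips, in m); z points along the fingers, y is the line along which they close (so a half turn about z gives the same grasp; the last joint's range is limited). The gripper opens to 85 mm and grips with 20 to 120 N. Pads are 22 mm wide; open, the fingers measure 114 mm over their backs; the gripper's body (76 mm by 85 mm) begins 54 mm behind the grasp point. The pads swing forward as they close: fully open they stand 13 mm farther back than shut.
Start: joints at [1.089, 0.053, 1.613, -0, 1.476, -0.119], TCP at [0.222, 0.584, 0.25] pointing down, gripper open.
Joint ranges: [-3.01, 3.01], [-1.01, 2.22], [0.06, 2.58], [-1.02, 4.17], [0.09, 2.62], [-3.14, 3.14]. Speed limits (rad/s): [2.57, 2.57, 3.14, 3.14, 3.14, 3.14].

INTERFACE

Orientations are given as [roll, pitch, yaw] about the fixed x, y, z axes, in that order (R = Rz(yaw) Ry(pitch) Rx(roll)).
In Python, from rig import r gives the robot as it stands.
- The arm moves only by the tool carry_out, never from a script. Its argument "deltas" is a list of rows, each a list of 3 entries, a list of its own where there are three numbers: the turn, a rotation vector about the tool's x, y, z in units of pi/2 rad (1.0 is pi/2 rad), then the shift along the tool's x, y, z in units of 0.08 m (1.0 is 0.08 m), then the closure, from -1 (fully open) to 1 (shut). A call has 1 to 10 rows; each row is the pose to reach, as a shift and turn from the pose commanded when the call began, along the tool's axes at that moment; what a row does not reach only later rows make up. A row lasts 1/10 s, in which the tool goes at most 50 mm and 8.59 degrees, less where a joint would pass 70% of its speed; a pose out of reach is approached as far as the arm can. A call with a number of a shift or a turn outside -1 to 1 is refused whole. A call with a gripper value outside its range is refused whole. The fingers move at their own pace and stop on an object; "newtons" is the grip in N (left out, the last holds). Time passes only in rows, so rows that repeat a pose let the fingers close. It gives the time, the measured TCP pose, the force, the opening and the grip force at its end, in the units of the state.
- r.sense(): the state, without advancing time (a new reading comes with each control period).
- r.read_camera(name): name is "side" or "top" or "wrist"; returns a dict with "color" (400x640x3 uint8, blue, green, red), "range_z" (400x640 float32, m along the optical axis (not along the pixel's ray), 0 where there is no reading), "fx", "fy", "cx", "cy" (pixels), "eye" and "attitude" of the camera in the world; the wrist camera has in their place "T_tool_cam" (4x4, takes a point from camera to tool coordinates, whose origin is the TCP and whose axes are the flange's). Camera axes: x right, y down, z forward; pixel columns grow to the right and rows downward; lengths in m; the calibration is good to about 2 mm. A picture is of the moment at which its call begins: read the wrist's pose just before it.
- r.hand_in(): hands the job in; it is judged then, once.
The state is a dict: "time": time; "q": joint angles; "dq": joint speeds; "effort": joint torques, N m; "position": TCP position; "eef_rot": TCP orientation; "force": force on the tool from outside, world axes, zero at the start; "torque": the same for the moment, N m; "opening": finger opening in m; "grasp_force": force on a finger pad.
Only numpy, scipy, OpenCV 4.12 (cv2) and the standard library are available. Lean on these libraries where they do the work, as an engineer would, in place of code of your own. Each camera call takes 0.05 s, during which the arm holds its last target. There are 200 camera calls.

TASK

Somebody parked two aluminium vessels on the steel V-block: put the cup into the wide dish standing on the slate, then put the tall narrow beaker into the cup, so that the three nest upright in size order. Then fetch the brass weight from its wooden rest, lay it along the V-groove at about mid-length with its knob pointing away from the blue stop plate, and press it down with about fifteen newtons so that it bears on both groove faces. Finish while holding it pressed there, by grip or from on top, and do not back off at the end; leave the other things on the slate alone.

Things in the scene. Friction and masses are not known exactly. Their poses are not given: they have to be found in the camera images.
- vblock: Fixed steel V-block, 116 mm long (its x), 64 mm wide (y), flat top 31.5 mm above the slate. Origin on the slate under its centre. A 90 degree groove runs all along x: mouth 32 mm wide, bottom at z = 15.5 mm. A blue stop plate, 38 mm tall, closes the -x end (face at x = -58 mm). The cup and beaker start on its top, 27 mm either side of the origin, either way round.
- cheek_left: The +y half of the V-block, carrying one groove face; origin and axes are the block's. Rigid. A 36 mm cylinder seated in the groove has its axis at z = 41 mm, 9.5 mm above the flat top.
- cheek_right: The -y half of the V-block, carrying the other groove face. Its origin and axes are the block's. Rigid steel. A weight held tight between the fingers and a little off to one side may bear on one face only; a weight left free sideways settles on both.
- dish: Loose wide low aluminium dish standing on the slate, mouth up: outside diameter 72 mm, height 30 mm, wall 3 mm, floor 4 mm thick, straight sides, about 90 g. Origin at the centre of its underside, z up.
- cup_center (a point): Loose aluminium cup, mouth up: outside diameter 54 mm, height 40 mm, wall 3 mm, floor 4 mm thick, straight sides, about 60 g. The point is on its axis half-way up (20 mm above its underside). Standing in the dish its rim is 14 mm above the dish's rim.
- beaker_center (a point): Loose tall narrow aluminium beaker, mouth up: outside diameter 40 mm, height 50 mm, wall 3 mm, floor 4 mm thick, straight sides, about 45 g. The point is on its axis half-way up (25 mm above its underside). Standing in the cup its rim is 14 mm above the cup's rim.
- rest: Fixed small mahogany rest, 84 mm long (its x), 34 mm wide, 15.5 mm tall, with a shallow groove along its x in which the brass weight lies at the start. Origin on the slate under its centre.
- weight: The loose brass weight, about 500 g: a plain cylinder 36 mm in diameter and 60 mm long, with a knob on one end. Origin on the cylinder's axis at mid-length; x runs along the axis towards the knob. It may roll about its axis.
- weight_center (a point): The same point and axes as the origin of the brass weight: on its axis, at the middle of the 60 mm cylinder, x towards the knob. At the start 28.8 mm above the slate.
- weight_knob (a point): Middle of the weight's knob (20 mm diameter, 9 mm thick, on a 12 mm neck), on the axis, 40.5 mm from the middle of the cylinder.
- weight_200: Bystander: small standing brass weight with knob, 28 mm diameter, 50 mm tall; origin at the centre of its underside.
- weight_100: Bystander: smaller standing brass weight with knob, 22 mm diameter, 42 mm tall; origin at the centre of its underside.
- bottle: Bystander: stoppered glass weighing bottle, 44 mm diameter, 70 mm tall; origin at the centre of its underside.
- forceps: Bystander: brass forceps with bone tips lying flat, about 140 mm long (its x), 30 mm wide, 10 mm thick; origin on the slate near its middle.
- loupe: Bystander: black eye loupe standing on the slate, 38 mm diameter, 34 mm tall; origin at the centre of its underside.
Things that resemble listed ones, but are neither listed nor needed, are in the scene too. Leave any red or turquoise look-alike of the part that bears cup_center alone.

How it is judged:
On the way, in this order (a step that is already met when the one before it is completed fails the run):
1. the cup stands upright inside the dish (horizontal distance between cup_center and dish below 0.008 m and z of cup_center in the frame of dish between 0.021 and 0.028 m and angle between cup_center's own z axis and vertical below 0.1 rad), for 0.3 s.
2. the beaker stands upright inside the cup, the cup still in the dish (all of step 1 and horizontal distance between beaker_center and cup_center below 0.006 m and z of beaker_center in the frame of cup_center between 0.006 and 0.013 m and angle between beaker_center's own z axis and vertical below 0.1 rad), for 0.3 s.
At the end, for the whole second after the job is handed in: Cup upright on the dish's floor, beaker upright on the cup's floor. Weight at rest in the groove: within 2 mm of its seated height and side position, 0.05 rad, 25 mm of mid-length, knob to the open end. Fingers on it (over 2 N), each groove face carrying over 5 N (own weight alone: 3 to 4 N) (all of step 2 and x of weight_center in the frame of vblock between -0.025 and 0.025 m and y of weight_center in the frame of vblock between -0.002 and 0.002 m and z of weight_center in the frame of vblock between 0.0385 and 0.043 m and angle between the x axis of weight_center and the x axis of vblock, either way round below 0.05 rad and x of weight_knob in the frame of vblock above 0 m and linear speed of weight below 0.02 m/s and contact force between weight and cheek_left above 5 N and contact force between weight and cheek_right above 5 N and contact force between the fingers and weight above 2 N); the arm keeps its last pose, push and grip.
It fails at once if a bystander (small weights, bottle, forceps, loupe) is shifted by more than 30 mm or tipped over (distance of any of weight_200, weight_100, bottle, forceps, loupe from where it was at the start of the episode above 0.03 m or angle between any of weight_200, weight_100, bottle, forceps, loupe's own z axis and vertical above 0.5 rad).
It also fails if it takes over 66 s, if anything falls off the work surface, if the arm or the gripper's body presses on something with over 40 N, if the wrist force passes 120 N, or if a joint passes its speed limit or range.

## Working session

There is one attempt and no reset: what is moved stays moved. The work goes in short steps, Python scripts to look and compute and a tool call to move; the robot and the scene stay as the last step left them, time stands still between calls to the robot, and variables do not carry over. Pictures are saved under pics/ and viewed, at most 13 in all, crops included, and the job is handed in when it is done.

Besides the shell and the picture viewer there is one more tool, called after ">>>" in YAML: its name, and indented under it one key for each argument. carry_out: Moves the arm, as the interface text tells. Shifts and turns lie within -1 to 1; 1 stands for 0.08 m of shift or pi/2 rad of turn. Its arguments: {"type":"object","properties":{"deltas":{"type":"array","items":{"type":"array"}},"newtons":{"type":"number"}},"required":["deltas"]}

```bash
ls; mkdir -p pics; cat > h.py <<'E'
import numpy as np, cv2
from rig import r
from scipy.spatial.transform import Rotation as R
def cloud(n):
    s=r.sense(); c=r.read_camera(n)
    z=c["range_z"]; v,u=np.mgrid[:400,:640]
    P=np.stack([(u-c["cx"])/c["fx"]*z,(v-c["cy"])/c["fy"]*z,z],-1)
    if "T_tool_cam" in c:
        T=np.array(c["T_tool_cam"]); P=P@T[:3,:3].T+T[:3,3]
        P=P@R.from_euler("xyz",s["eef_rot"]).as_matrix().T+s["position"]
    else:
        A=np.array(c["attitude"]); 
        A=A if A.shape==(3,3) else R.from_euler("xyz",A).as_matrix()
        P=P@A.T+c["eye"]
    P[z==0]=np.nan
    return c["color"],P
E
python3 - <<'E'
from h import *
print(r.sense(), r.nose_length)
a=[]
for n in ["top","side"]:
    c=r.read_camera(n); print(n,c["eye"],c["attitude"],c["fx"]); cv2.imwrite(f"pics/{n}.png",c["color"])
c,P=cloud("top"); np.savez("top.npz",c=c,P=P)
print(np.nanmedian(P[...,2]), [P[v,u].round(3).tolist() for v,u in [(100,100),(100,500),(300,100),(300,500)]])
E
```

```text
pics
{'time': 0.0, 'q': array([ 1.08899245e+00,  5.33573041e-02,  1.61429576e+00, -4.03635263e-06,
        1.47599737e+00, -1.18977194e-01]), 'dq': array([-7.88021670e-04,  8.83752238e-04, -4.13981641e-05, -1.37040883e-03,
       -2.57672562e-05,  1.74392479e-03]), 'effort': array([-1.50266591e-03, -3.93675578e+01, -3.70175171e+01, -1.98447301e-04,
        7.03208192e-03,  3.59256358e-07]), 'position': array([0.22153849, 0.58379411, 0.24906165]), 'eef_rot': array([-3.13954894e+00, -2.40262818e-04,  2.77876611e+00]), 'force': array([ 1.19290043, -0.39637519, -0.30754033]), 'torque': array([-0.07793987,  0.06604228, -0.00496402]), 'grasp_force': 0.0, 'opening': 0.08562340753967802} 0.019
top [ 0.52722819 -0.01401838  0.81754399] [-2.97834275  0.00794263 -1.57210939] 365.58542699525634
side [ 0.14737911 -0.45068924  0.68827667] [-2.31417644  0.00476215 -0.80345147] 413.13396810685134
-0.00020244620252485301 [[0.879, 0.482, 0.058], [0.902, -0.431, -0.001], [0.443, 0.474, 0.001], [0.442, -0.394, -0.0]]
```

View pics/top.png

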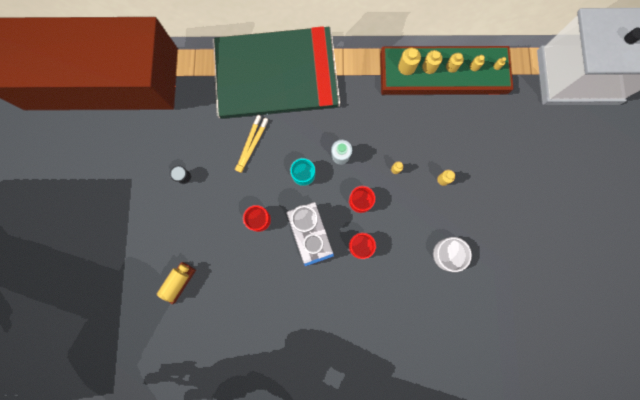

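The top view shows the V-block at about (310,234) with the blue stop at its lower right. The cup is at (303,218), the beaker at (314,243), the dish at (453,255), and the weight at (175,283) with its knob towards (184,268). Three red cups and one turquoise cup stand nearby.

```bash
cat > m.py <<'E'
from h import *
from scipy.optimize import least_squares
def circ(pts,Rr):
    f=lambda p:np.hypot(pts[:,0]-p[0],pts[:,1]-p[1])-Rr
    s=least_squares(f,np.median(pts,0)[:2],loss="soft_l1",f_scale=.001); return s.x,np.abs(s.fun).mean(),len(pts)
def win(P,u,v,d,lo,hi):
    W=P[max(v-d,0):v+d,max(u-d,0):u+d].reshape(-1,3); W=W[~np.isnan(W[:,2])]
    return W[(W[:,2]>lo)&(W[:,2]<hi)]
E
python3 - <<'E'
from m import *
d=np.load("top.npz");c,P=d["c"],d["P"]
print("cup",circ(win(P,303,218,18,.066,.077),.0255))
print("beaker",circ(win(P,314,243,14,.077,.087),.0185))
print("dish",circ(win(P,453,255,24,.026,.034),.0345))
for n,u,v in [("red1",256,218),("red2",362,199),("red3",362,246),("tq",303,171),("bottle",342,151)]:
    W=win(P,u,v,17,.02,.12); print(n,np.median(W,0).round(3),W[:,2].max().round(3))
hsv=cv2.cvtColor(c,cv2.COLOR_BGR2HSV)
m=(cv2.inRange(hsv,(100,150,60),(125,255,255))>0); m[:, :280]=0;m[:,345:]=0;m[:220]=0;m[280:]=0
print("blue",P[m].shape,np.nanmean(P[m],0))
W=win(P,310,234,36,.0285,.0345); 
W=W[np.abs(W[:,1]-0.01)<.1]; print("vtop",cv2.minAreaRect((W[:,:2]*1000).astype(np.float32)))
W=win(P,177,280,24,.022,.06); print("wt",W.shape,W[:,2].max(),cv2.minAreaRect((W[:,:2]*1000).astype(np.float32)))
C=W[W[:,2]>.043]; print(cv2.minAreaRect((C[:,:2]*1000).astype(np.float32)),C.mean(0))
x,y,w_,h_=270,190,80,90
big=cv2.resize(c[190:280,235:385],None,fx=5,fy=5,interpolation=cv2.INTER_CUBIC); cv2.imwrite("pics/blk.png",big)
E
```

```text
cup (array([0.61257901, 0.02701088]), np.float64(0.0008056428120531819), 121)
beaker (array([0.56106034, 0.00844894]), np.float64(0.0007792027020337101), 87)
dish (array([ 0.54009545, -0.28983123]), np.float64(0.0008579141176919993), 170)
red1 [0.619 0.136 0.038] 0.043
red2 [ 0.661 -0.097  0.038] 0.043
red3 [ 0.558 -0.098  0.039] 0.043
tq [0.726 0.034 0.037] 0.042
bottle [ 0.761 -0.051  0.05 ] 0.072
blue (52, 3) [ 0.52902893 -0.00261054  0.03735266]
vtop ((585.7249145507812, 17.127452850341797), (118.67862701416016, 63.895687103271484), 19.17885398864746)
wt (625, 3) 0.050424264827621856 ((483.6761474609375, 301.46875), (36.289546966552734, 75.94921112060547), 59.960872650146484)
((477.0881652832031, 305.1632385253906), (25.665590286254883, 60.80027389526367), 57.40606689453125) [0.47708128 0.30480557 0.04552914]
```

View pics/blk.png

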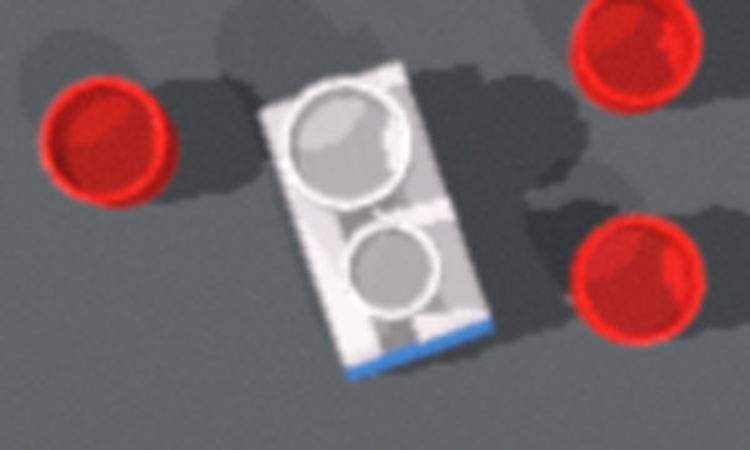

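>>> carry_out:
  deltas:
    - [[0,0,-0.09],[-0.3,-0.2,0],-1]
    - [[0,0,-0.18],[-0.6,-0.4,0],-1]
    - [[0,0,-0.27],[-0.9,-0.6,0],-1]
    - [[0,0,-0.36],[-1,-0.7,0],-1]
    - [[0,0,-0.448],[-1,-0.7,0],-1]
    - [[0,0,-0.448],[-1,-0.7,0],-1]
  newtons: 30

```text
time: 0.75
position: [0.2769, 0.503, 0.2499]
eef_rot: [-3.141, -0.0, -2.802]
force: [-0.1, -0.1, -0.3]
opening: 0.0852
grasp_force: 0.0
```

>>> carry_out:
  deltas:
    - [[0,0,0],[-0.14,-0.5,0],-1]
    - [[0,0,0],[-0.28,-1,0],-1]
    - [[0,0,0],[-0.28,-1,0],-1]

```text
time: 1.05
position: [0.3263, 0.4332, 0.25]
eef_rot: [-3.14, 0.0, -2.808]
force: [0.8, 0.6, -0.7]
opening: 0.0856
grasp_force: 0.0
```

>>> carry_out:
  deltas:
    - [[0,0,0],[-0.14,-0.5,0],-1]
    - [[0,0,0],[-0.28,-1,0],-1]
    - [[0,0,0],[-0.28,-1,0],-1]

```text
time: 1.35
position: [0.3741, 0.3656, 0.2502]
eef_rot: [-3.141, 0.0, -2.807]
force: [-0.5, -0.1, 0.3]
opening: 0.0855
grasp_force: 0.0
```

>>> carry_out:
  deltas:
    - [[0,0,0],[-0.14,-0.5,0],-1]
    - [[0,0,0],[-0.28,-1,0],-1]
    - [[0,0,0],[-0.28,-1,0],-1]

```text
time: 1.65
position: [0.4218, 0.2981, 0.2502]
eef_rot: [-3.141, 0.0, -2.807]
force: [0.1, -1.3, -0.4]
opening: 0.0856
grasp_force: 0.0
```

>>> carry_out:
  deltas:
    - [[0,0,0],[-0.14,-0.5,0],-1]
    - [[0,0,0],[-0.28,-1,0],-1]
    - [[0,0,0],[-0.28,-1,0],-1]

```text
time: 1.95
position: [0.4696, 0.2306, 0.2503]
eef_rot: [-3.141, 0.0, -2.806]
force: [0.6, -0.1, 0.1]
opening: 0.0855
grasp_force: 0.0
```

>>> carry_out:
  deltas:
    - [[0,0,0],[-0.14,-0.5,0],-1]
    - [[0,0,0],[-0.28,-1,0],-1]
    - [[0,0,0],[-0.28,-1,0],-1]

```text
time: 2.25
position: [0.5173, 0.163, 0.2502]
eef_rot: [-3.141, 0.0, -2.805]
force: [-0.1, 0.3, -0.4]
opening: 0.0852
grasp_force: 0.0
```

>>> carry_out:
  deltas:
    - [[0,0,0],[-0.14,-0.5,0],-1]
    - [[0,0,0],[-0.28,-1,0],-1]
    - [[0,0,0],[-0.28,-1,0],-1]

```text
time: 2.55
position: [0.5651, 0.0955, 0.25]
eef_rot: [-3.142, -0.0, -2.804]
force: [-0.6, -0.3, 0.5]
opening: 0.0856
grasp_force: 0.0
```

>>> carry_out:
  deltas:
    - [[0,0,0],[-0.14,-0.5,0],-1]
    - [[0,0,0],[-0.28,-1,0],-1]
    - [[0,0,0],[-0.28,-1,0],-1]
    - [[0,0,0],[-0.28,-1,0],-1]

```text
time: 2.95
position: [0.6114, 0.0301, 0.2499]
eef_rot: [3.14, -0.001, -2.801]
force: [-0.2, 1.1, 0.1]
opening: 0.0852
grasp_force: 0.0
```

```bash
cat >> m.py <<'E'
def find(P,xy,rad,lo,hi):
    W=P.reshape(-1,3); W=W[~np.isnan(W[:,2])]
    return W[(np.hypot(W[:,0]-xy[0],W[:,1]-xy[1])<rad)&(W[:,2]>lo)&(W[:,2]<hi)]
def go(xyz,yaw=None):
    s=r.sense(); M=R.from_euler("xyz",s["eef_rot"]).as_matrix()
    print("shift units",((np.array(xyz)-s["position"])@M/.08).round(3),"yaw",s["eef_rot"][2].round(4))
    if yaw is not None: print("turn z units",(-((yaw-s["eef_rot"][2]+np.pi)%(2*np.pi)-np.pi)/(np.pi/2)).round(3))
E
python3 - <<'E'
from m import *
c,P=cloud("wrist"); cv2.imwrite("pics/w1.png",c)
print("cup",circ(find(P,(.6126,.027),.035,.066,.077),.0255), find(P,(.6126,.027),.035,.066,.077)[:,2].mean())
print("bk",circ(find(P,(.561,.0085),.026,.077,.087),.0185))
W=find(P,(.587,.018),.075,.029,.034);print(len(W),W[:,2].mean(),cv2.minAreaRect((W[:,:2]*1000).astype(np.float32)))
E
```

```text
cup (array([0.61225262, 0.02644889]), np.float64(0.0008659953943517681), 636) 0.07232957177572205
bk (array([0.56110588, 0.00795761]), np.float64(0.0008412604943925932), 485)
2035 0.03284389161060506 ((587.1043701171875, 17.05554962158203), (115.90642547607422, 64.11920928955078), 19.206432342529297)
```

View pics/w1.png

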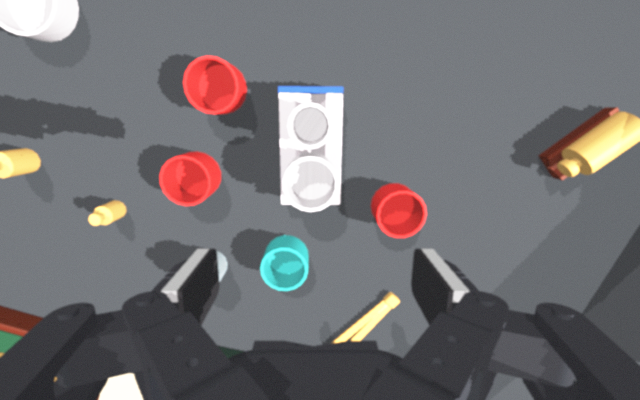

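Wrist picture: cup at (312,183), beaker at (310,125), blue stop at (310,89), dish at upper left, and the tips clear of neighbours. Positions agree with the top view, so I'm descending.

>>> carry_out:
  deltas:
    - [[0,0,0],[0,-0.045,0.5],-1]
    - [[0,0,0],[0,-0.045,1],-1]
    - [[0,0,0],[0,-0.045,1],-1]

```text
time: 3.3
position: [0.608, 0.0273, 0.1634]
eef_rot: [3.136, -0.012, -2.799]
force: [-1.3, 1.0, -1.3]
opening: 0.0854
grasp_force: 0.0
```

>>> carry_out:
  deltas:
    - [[0,0,0],[0,0,0.4],-1]
    - [[0,0,0],[0,0,0.8],-1]
    - [[0,0,0],[0,0,1],-1]
    - [[0,0,0],[0,0,1],-1]

```text
time: 3.7
position: [0.6114, 0.0259, 0.0888]
eef_rot: [3.14, -0.004, -2.8]
force: [-0.1, -0.3, -0.7]
opening: 0.085
grasp_force: 0.0
```

>>> carry_out:
  deltas:
    - [[0,0,0],[0,0,0.16],-1]
    - [[0,0,0],[0,0,0.16],-1]
    - [[0,0,0],[0,0,0.16],0]
    - [[0,0,0],[0,0,0.16],0.3]
    - [[0,0,0],[0,0,0.16],0.6]
    - [[0,0,0],[0,0,0.16],0.8]
    - [[0,0,0],[0,0,0.16],0.8]
    - [[0,0,0],[0,0,0.16],0.8]
    - [[0,0,0],[0,0,0.16],0.8]
    - [[0,0,0],[0,0,0.16],0.8]
  newtons: 25

```text
time: 4.7
position: [0.6137, 0.0248, 0.0791]
eef_rot: [-3.141, 0.002, -2.801]
force: [-2.1, 0.7, 6.4]
opening: 0.0535
grasp_force: 26.1
```

```bash
python3 - <<'E'
from m import *
print(r.sense()["position"],r.sense()["opening"],r.sense()["grasp_force"])
c,P=cloud("side"); 
cv2.imwrite("pics/s1.png",cv2.resize(c[100:300,200:440],None,fx=3,fy=3))
E
```

```text
[0.61373509 0.02478787 0.07914018] 0.05353748755823949 26.123589165508747
```

View pics/s1.png

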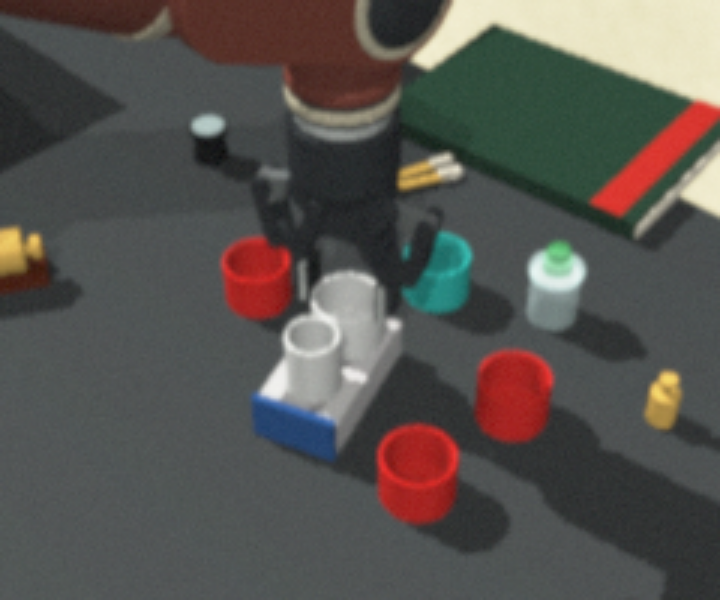

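Side view: the cup is held near its rim (348,285), the beaker stands free at (312,335). Lift and carry.

>>> carry_out:
  deltas:
    - [[0,0,0],[0,0,-0.25],0.8]
    - [[0,0,0],[0,0,-0.6],0.8]
    - [[0,0,0],[0,0,-1],0.8]
    - [[0,0,0],[0,0,-1],0.8]

```text
time: 5.15
position: [0.6162, 0.0245, 0.1634]
eef_rot: [-3.137, 0.009, -2.801]
force: [0.3, -0.6, 1.0]
opening: 0.0531
grasp_force: 26.5
```

>>> carry_out:
  deltas:
    - [[0,0,0],[0.18,-0.3,0],0.8]
    - [[0,0,0],[0.36,-0.6,0],0.8]
    - [[0,0,0],[0.54,-0.85,0],0.8]

```text
time: 5.45
position: [0.5943, -0.0547, 0.1564]
eef_rot: [3.141, -0.001, -2.8]
force: [0.7, 0.5, -0.3]
opening: 0.0533
grasp_force: 26.5
```

>>> carry_out:
  deltas:
    - [[0,0,0],[0.18,-0.3,0],0.8]
    - [[0,0,0],[0.36,-0.6,0],0.8]
    - [[0,0,0],[0.54,-0.85,0],0.8]

```text
time: 5.75
position: [0.5762, -0.1334, 0.1563]
eef_rot: [3.141, -0.001, -2.801]
force: [-1.1, -0.0, 0.3]
opening: 0.0531
grasp_force: 26.5
```

>>> carry_out:
  deltas:
    - [[0,0,0],[0.18,-0.3,0],0.8]
    - [[0,0,0],[0.36,-0.6,0],0.8]
    - [[0,0,0],[0.54,-0.85,0],0.8]
    - [[0,0,0],[0.54,-0.85,0],0.8]
    - [[0,0,0],[0.54,-0.85,0],0.8]

```text
time: 6.25
position: [0.5585, -0.2108, 0.1565]
eef_rot: [3.14, -0.001, -2.802]
force: [-0.4, 0.5, -0.7]
opening: 0.0533
grasp_force: 26.5
```

```bash
python3 - <<'E'
from m import *
s=r.sense();print(s["position"],s["opening"],s["grasp_force"],s["force"])
c,P=cloud("wrist"); cv2.imwrite("pics/w2.png",c)
W=find(P,(.54,-.29),.045,.026,.034);xy=circ(W,.0345);print("dish",xy)
W=find(P,s["position"][:2],.04,.04,.3);
import collections; print("cup rim",np.percentile(W[:,2],[5,50,95,99]), len(W))
go((*xy[0],.16))
E
```

```text
[ 0.55849863 -0.2107914   0.15649779] 0.05325200653103118 26.492921076714993 [-0.43386027  0.47091717 -0.68443868]
dish (array([ 0.53980293, -0.29046793]), np.float64(0.0008920069399042593), 1425)
cup rim [0.1145236  0.20687673 0.23591539 0.23807541] 36842
shift units [ 0.558 -0.866 -0.043] yaw -2.8008
```

View pics/w2.png

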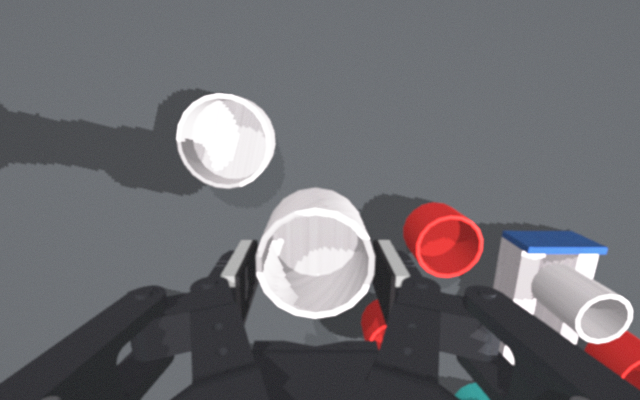

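Wrist view: cup upright between the pads, rim centre about (315,260); dish at (226,140). One quick measurement of the held cup against the TCP.

```bash
python3 - <<'E'
from m import *
s=r.sense()
c,P=cloud("wrist")
W=P[190:320,264:366].reshape(-1,3); W=W[~np.isnan(W[:,2])&(W[:,2]>.08)]
h=np.histogram(W[:,2],bins=np.arange(.1,.19,.004)); print(h)
z=np.percentile(W[:,2],97); T=W[W[:,2]>z-.003]; k=circ(T,.0255); print(z,k,"rel",k[0]-s["position"][:2],z-s["position"][2])
np.savez("tip.npz",c=c,P=P)
E
```

```text
(array([   0,    0,    6, 4022,  569,  529,  573,  603,  649,  706,  769,
        790, 1953,   15,    0,    0,    0,    0,    0,    0,    0,    0]), array([0.1  , 0.104, 0.108, 0.112, 0.116, 0.12 , 0.124, 0.128, 0.132,
       0.136, 0.14 , 0.144, 0.148, 0.152, 0.156, 0.16 , 0.164, 0.168,
       0.172, 0.176, 0.18 , 0.184, 0.188]))
0.15111667365551504 (array([ 0.55779207, -0.20995995]), np.float64(0.0008826412298421955), 1944) rel [-0.00093201  0.00026682] -0.005534906620235869
```

>>> carry_out:
  deltas:
    - [[0,0,0],[0.18,-0.3,0],0.8]
    - [[0,0,0],[0.37,-0.6,0],0.8]
    - [[0,0,0],[0.55,-0.87,0],0.8]
    - [[0,0,0],[0.55,-0.87,0.3],0.8]
    - [[0,0,0],[0.55,-0.87,0.6],0.8]
    - [[0,0,0],[0.55,-0.87,0.8],0.8]
    - [[0,0,0],[0.55,-0.87,0.8],0.8]

```text
time: 7.05
position: [0.5392, -0.289, 0.09]
eef_rot: [3.136, -0.004, -2.799]
force: [-0.4, 0.9, -1.2]
opening: 0.0529
grasp_force: 26.5
```

>>> carry_out:
  deltas:
    - [[0,0,0],[0,0,0.2],0.8]
    - [[0,0,0],[0,0,0.4],0.8]
    - [[0,0,0],[0,0,0.505],0.8]
    - [[0,0,0],[0,0,0.505],0.8]
    - [[0,0,0],[0,0,0.505],0.8]

```text
time: 7.55
position: [0.5409, -0.2911, 0.0528]
eef_rot: [3.142, -0.0, -2.801]
force: [0.0, -0.1, -0.5]
opening: 0.0532
grasp_force: 27.7
```

>>> carry_out:
  deltas:
    - [[0,0,0],[0,0,0.012],0.8]
    - [[0,0,0],[0,0,0.012],0.2]
    - [[0,0,0],[0,0,0.012],-0.3]
    - [[0,0,0],[0,0,0.012],-1]
    - [[0,0,0],[0,0,-0.2],-1]
    - [[0,0,0],[0,0,-0.6],-1]
    - [[0,0,0],[0,0,-1],-1]
    - [[0,0,0],[0,0,-1],-1]

```text
time: 8.35
position: [0.5442, -0.2934, 0.1411]
eef_rot: [-3.132, 0.007, -2.801]
force: [1.4, -0.3, 0.8]
opening: 0.0856
grasp_force: 0.0
```

>>> carry_out:
  deltas:
    - [[0,0,0],[-0.4,0.4,-0.3],-1]
    - [[0,0,0],[-0.8,0.8,-0.5],-1]
    - [[0,0,0],[-1,1,-0.5],-1]
    - [[0,0,0],[-1,1,-0.5],-1]

```text
time: 8.75
position: [0.5909, -0.1865, 0.1749]
eef_rot: [-3.14, 0.002, -2.797]
force: [-0.6, -0.2, 0.4]
opening: 0.0849
grasp_force: 0.0
```

```bash
python3 - <<'E'
from m import *
s=r.sense();print(s["position"],s["opening"])
for n in ["wrist","top"]:
    c,P=cloud(n); print(n)
    print("dish",circ(find(P,(.54,-.29),.045,.026,.033),.0345))
    W=find(P,(.54,-.29),.035,.039,.05); print("cup",circ(W,.0255),W[:,2].mean())
    W=find(P,(.561,.008),.026,.077,.087); print("bk",circ(W,.0185) if len(W) else 0)
go((.561,.008,.19))
E
```

```text
[ 0.59088481 -0.18654178  0.1748797 ] 0.08491432609096435
wrist
dish (array([ 0.5402013 , -0.29017928]), np.float64(0.002777652891476993), 1633)
cup (array([ 0.54028779, -0.28996138]), np.float64(0.0008613157334301655), 1239) 0.04457481846816169
bk (array([0.56099418, 0.00666814]), np.float64(0.000774418372405581), 1269)
top
dish (array([ 0.54032809, -0.28954526]), np.float64(0.0038903251764569667), 158)
cup (array([ 0.54010786, -0.28961482]), np.float64(0.0008658549432830475), 132) 0.04281861247184306
bk (array([0.5610287 , 0.00835314]), np.float64(0.0008053893494344412), 88)
shift units [-0.491  2.436 -0.209] yaw -2.7996
```

Cup nested (rim 44 mm, concentric with the dish). Next, the beaker.

>>> carry_out:
  deltas:
    - [[0,0,0],[-0.08,0.4,0],-1]
    - [[0,0,0],[-0.164,0.812,0],-1]
    - [[0,0,0],[-0.164,0.812,0],-1]

```text
time: 9.15
position: [0.5788, -0.1217, 0.1723]
eef_rot: [3.14, -0.001, -2.799]
force: [-0.1, -0.6, 0.6]
opening: 0.0856
grasp_force: 0.0
```

>>> carry_out:
  deltas:
    - [[0,0,0],[-0.08,0.4,0],-1]
    - [[0,0,0],[-0.164,0.812,0],-1]
    - [[0,0,0],[-0.164,0.812,0],-1]

```text
time: 9.45
position: [0.5698, -0.0565, 0.1726]
eef_rot: [3.14, -0.001, -2.799]
force: [0.5, -0.5, 0.2]
opening: 0.0854
grasp_force: 0.0
```

>>> carry_out:
  deltas:
    - [[0,0,0],[-0.08,0.4,0],-1]
    - [[0,0,0],[-0.164,0.812,0],-1]
    - [[0,0,0],[-0.164,0.812,0],-1]
    - [[0,0,0],[-0.164,0.812,0],-1]
    - [[0,0,0],[-0.164,0.812,0],-1]

```text
time: 9.95
position: [0.5616, 0.0062, 0.1731]
eef_rot: [-3.141, -0.0, -2.802]
force: [0.9, 0.0, -0.4]
opening: 0.0853
grasp_force: 0.0
```

```bash
python3 - <<'E'
from m import *
print(r.sense()["position"]);go((.561,.008,.0885),-2.803)
E
```

```text
[0.56164068 0.00618289 0.17305173]
shift units [-0.     0.025  1.057] yaw -2.8023
turn z units 0.0
```

>>> carry_out:
  deltas:
    - [[0,0,0],[0,0.025,0.3],-1]
    - [[0,0,0],[0,0.025,0.6],-1]
    - [[0,0,0],[0,0.025,0.9],-1]
    - [[0,0,0],[0,0.025,1],-1]
    - [[0,0,0],[0,0.025,1],-1]

```text
time: 10.45
position: [0.5598, 0.0088, 0.0916]
eef_rot: [3.14, -0.003, -2.802]
force: [-1.2, 0.1, 0.9]
opening: 0.0858
grasp_force: 0.0
```

>>> carry_out:
  deltas:
    - [[0,0,0],[0,0,0.057],-0.5]
    - [[0,0,0],[0,0,0.057],0]
    - [[0,0,0],[0,0,0.057],0.3]
    - [[0,0,0],[0,0,0.057],0.6]
    - [[0,0,0],[0,0,0.057],0.9]
    - [[0,0,0],[0,0,0.057],0.9]
    - [[0,0,0],[0,0,0.057],0.9]
    - [[0,0,0],[0,0,0.057],0.9]
    - [[0,0,0],[0,0,0.057],0.9]

```text
time: 11.35
position: [0.5617, 0.0096, 0.0898]
eef_rot: [-3.14, 0.002, -2.801]
force: [-0.0, -2.0, 4.8]
opening: 0.0391
grasp_force: 25.3
```

>>> carry_out:
  deltas:
    - [[0,0,0],[0,0,-0.25],0.9]
    - [[0,0,0],[0,0,-0.6],0.9]
    - [[0,0,0],[0,0,-1],0.9]
    - [[0,0,0],[0,0,-1],0.9]
    - [[0,0,0],[0,0,-1],0.9]

```text
time: 11.85
position: [0.5608, 0.0099, 0.1688]
eef_rot: [-3.141, 0.001, -2.801]
force: [0.2, -0.0, -0.1]
opening: 0.0391
grasp_force: 25.4
```

```bash
python3 - <<'E'
from m import *
s=r.sense();print(s["position"],s["opening"],s["grasp_force"])
c,P=cloud("wrist"); cv2.imwrite("pics/w3.png",c)
W=P[170:330,280:352].reshape(-1,3); W=W[~np.isnan(W[:,2])&(W[:,2]>.08)]
W=W[(np.hypot(*(W[:,:2]-s["position"][:2]).T)<.025)&(W[:,2]<s["position"][2]+.01)]
z=np.percentile(W[:,2],97); T=W[W[:,2]>z-.003]; k=circ(T,.0185); print(z,k,"rel",k[0]-s["position"][:2],z-s["position"][2],len(T))
tgt=np.array([.5402,-.2898])-(k[0]-s["position"][:2]); print(tgt); go((*tgt,.19))
E
```

```text
[0.56077297 0.00989154 0.16876925] 0.0391331711398502 25.386137769237394
0.16327886200115335 (array([0.55913512, 0.01002356]), np.float64(0.0008577583387407359), 1311) rel [-0.00163785  0.00013202] -0.005490388464766627 1311
[ 0.54183785 -0.28993202]
shift units [ 1.468 -3.457 -0.284] yaw -2.8006
```

View pics/w3.png

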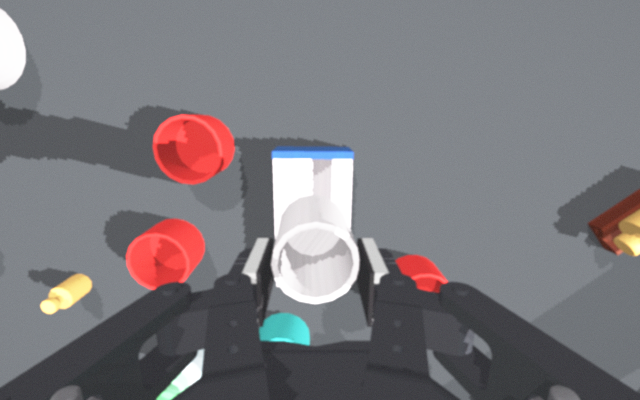

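Wrist picture: beaker upright in the pads, rim centre about (315,262); block is now empty. Carry to the cup.

>>> carry_out:
  deltas:
    - [[0,0,0],[0.12,-0.3,0],0.9]
    - [[0,0,0],[0.24,-0.6,0],0.9]
    - [[0,0,0],[0.367,-0.864,0],0.9]

```text
time: 12.2
position: [0.5548, -0.0656, 0.1659]
eef_rot: [3.139, -0.004, -2.8]
force: [0.7, -0.4, -0.3]
opening: 0.0393
grasp_force: 25.4
```

>>> carry_out:
  deltas:
    - [[0,0,0],[0.12,-0.3,0],0.9]
    - [[0,0,0],[0.24,-0.6,0],0.9]
    - [[0,0,0],[0.367,-0.864,0],0.9]

```text
time: 12.5
position: [0.5502, -0.1407, 0.1659]
eef_rot: [3.139, -0.003, -2.801]
force: [-0.1, -0.7, -0.8]
opening: 0.0388
grasp_force: 25.4
```

>>> carry_out:
  deltas:
    - [[0,0,0],[0.12,-0.3,0],0.9]
    - [[0,0,0],[0.24,-0.6,0],0.9]
    - [[0,0,0],[0.367,-0.864,0],0.9]

```text
time: 12.8
position: [0.5457, -0.2156, 0.1658]
eef_rot: [3.138, -0.003, -2.801]
force: [-0.0, 0.3, 0.7]
opening: 0.039
grasp_force: 25.4
```

>>> carry_out:
  deltas:
    - [[0,0,0],[0.12,-0.3,0],0.9]
    - [[0,0,0],[0.24,-0.6,0],0.9]
    - [[0,0,0],[0.367,-0.864,0],0.9]
    - [[0,0,0],[0.367,-0.864,0],0.9]
    - [[0,0,0],[0.367,-0.864,0],0.9]
    - [[0,0,0],[0.367,-0.864,0],0.9]

```text
time: 13.4
position: [0.542, -0.2888, 0.1672]
eef_rot: [3.139, -0.001, -2.8]
force: [-0.4, -0.3, -0.8]
opening: 0.039
grasp_force: 25.4
```

```bash
python3 - <<'E'
from m import *
s=r.sense();print(s["position"])
go((.5418,-.2899,.066),-2.803)
E
```

```text
[ 0.54202179 -0.28882899  0.16716174]
shift units [ 0.006 -0.015  1.264] yaw -2.8
turn z units 0.002
```

>>> carry_out:
  deltas:
    - [[0,0,0],[0,-0.01,0.25],0.9]
    - [[0,0,0],[0,-0.01,0.5],0.9]
    - [[0,0,0],[0,-0.01,0.75],0.9]
    - [[0,0,0],[0,-0.01,0.75],0.9]
    - [[0,0,0],[0,-0.01,0.75],0.9]

```text
time: 13.9
position: [0.5427, -0.2898, 0.1083]
eef_rot: [3.141, -0.001, -2.8]
force: [0.2, 0.0, -0.7]
opening: 0.0392
grasp_force: 25.4
```

>>> carry_out:
  deltas:
    - [[0,0,0],[0,0,0.15],0.9]
    - [[0,0,0],[0,0,0.3],0.9]
    - [[0,0,0],[0,0,0.45],0.9]
    - [[0,0,0],[0,0,0.505],0.9]
    - [[0,0,0],[0,0,0.505],0.9]
    - [[0,0,0],[0,0,0.505],0.9]

```text
time: 14.5
position: [0.543, -0.2909, 0.0684]
eef_rot: [-3.141, 0.0, -2.801]
force: [-0.6, 0.4, -0.0]
opening: 0.0392
grasp_force: 28.8
```

>>> carry_out:
  deltas:
    - [[0,0,0],[0.01,0.01,0.015],0.9]
    - [[0,0,0],[0.01,0.01,0.03],0.9]
    - [[0,0,0],[0.01,0.01,0.03],0.9]

```text
time: 14.8
position: [0.5427, -0.2906, 0.0671]
eef_rot: [-3.14, 0.002, -2.801]
force: [0.4, 0.9, 4.4]
opening: 0.0391
grasp_force: 29.1
```

>>> carry_out:
  deltas:
    - [[0,0,0],[0,0,-0.01],0.6]
    - [[0,0,0],[0,0,-0.01],0.2]
    - [[0,0,0],[0,0,-0.01],-0.3]
    - [[0,0,0],[0,0,-0.01],-1]
    - [[0,0,0],[0,0,-0.2],-1]
    - [[0,0,0],[0,0,-0.6],-1]
    - [[0,0,0],[0,0,-1],-1]
    - [[0,0,0],[0,0,-1],-1]

```text
time: 15.6
position: [0.5446, -0.2924, 0.1529]
eef_rot: [-3.133, 0.006, -2.801]
force: [-0.3, 0.0, 0.9]
opening: 0.0853
grasp_force: 0.0
```

>>> carry_out:
  deltas:
    - [[0,0,0],[-0.2,0.4,-0.3],-1]
    - [[0,0,0],[-0.4,0.8,-0.6],-1]
    - [[0,0,0],[-0.5,1,-0.8],-1]
    - [[0,0,0],[-0.5,1,-0.8],-1]
    - [[0,0,0],[-0.5,1,-0.8],-1]

```text
time: 16.1
position: [0.5526, -0.2018, 0.2098]
eef_rot: [-3.141, -0.0, -2.8]
force: [0.1, 0.2, -0.7]
opening: 0.0856
grasp_force: 0.0
```

```bash
python3 - <<'E'
from m import *
s=r.sense();print(s["position"],s["opening"])
for n in ["wrist","top"]:
    c,P=cloud(n); print(n)
    W=find(P,(.54,-.29),.035,.0415,.048); print("cup",circ(W,.0255),W[:,2].mean())
    W=find(P,(.54,-.29),.03,.054,.09); print("bk",circ(W,.0185),np.percentile(W[:,2],[1,5,50,95,99]))
W=find(P,(.477,.305),.06,.043,.055); b=cv2.minAreaRect((W[:,:2]*1000).astype(np.float32)); print("wt",b)
v=np.linalg.svd(W[:,:2]-W[:,:2].mean(0),full_matrices=False)[2][0]; print(np.degrees(np.arctan2(v[1],v[0])))
go((.477,.305,.25),2.60)
E
```

```text
[ 0.55262917 -0.20176621  0.20977342] 0.08555408592078773
wrist
cup (array([ 0.5453451 , -0.29142642]), np.float64(0.002418704070086595), 698) 0.04526946182145637
bk (array([ 0.54828925, -0.29155656]), np.float64(0.0008473395343593142), 621) [0.05411209 0.05521005 0.05940786 0.0607476  0.06131196]
top
  return _methods._mean(a, axis=axis, dtype=dtype,
  ret = um.true_divide(
Traceback (most recent call last):
  File "m.py", line 5, in circ
    s=least_squares(f,np.median(pts,0)[:2],loss="soft_l1",f_scale=.001); return s.x,np.abs(s.fun).mean(),len(pts)
ValueError: Initial guess is outside of provided bounds
```

```bash
python3 - <<'E'
from m import *
c,P=cloud("wrist")
D=find(P,(.545,-.29),.05,.026,.033); print("dish",circ(D,.0345))
W=find(P,(.545,-.29),.045,.0425,.047); q=circ(W,.0255); W=W[np.abs(np.hypot(*(W[:,:2]-q[0]).T)-.0255)<.004]; print("cup",circ(W,.0255),W[:,2].mean())
W=find(P,(.546,-.29),.035,.056,.065); k=circ(W,.0185); print("bk",k)
a=np.c_[W[:,:2]-k[0],np.ones(len(W))]; print("tilt",np.linalg.lstsq(a,W[:,2],rcond=None)[0])
ok=(np.hypot(P[...,0]-.545,P[...,1]+.29)<.06); v,u=np.where(ok); print(u.min(),u.max(),v.min(),v.max())
cr=c[max(v.min()-5,0):v.max()+5,max(u.min()-5,0):u.max()+5]; cv2.imwrite("pics/w4.png",cv2.resize(cr,None,fx=3,fy=3))
E
```

```text
dish (array([ 0.54062924, -0.29083713]), np.float64(0.004199961000044804), 945)
cup (array([ 0.54563398, -0.29163722]), np.float64(0.0008148332916370017), 501) 0.045492864712299935
bk (array([ 0.54835596, -0.29169002]), np.float64(0.0008399548118643113), 571)
tilt [-0.00242654 -0.00190991  0.05924705]
0 293 81 399
```

View pics/w4.png

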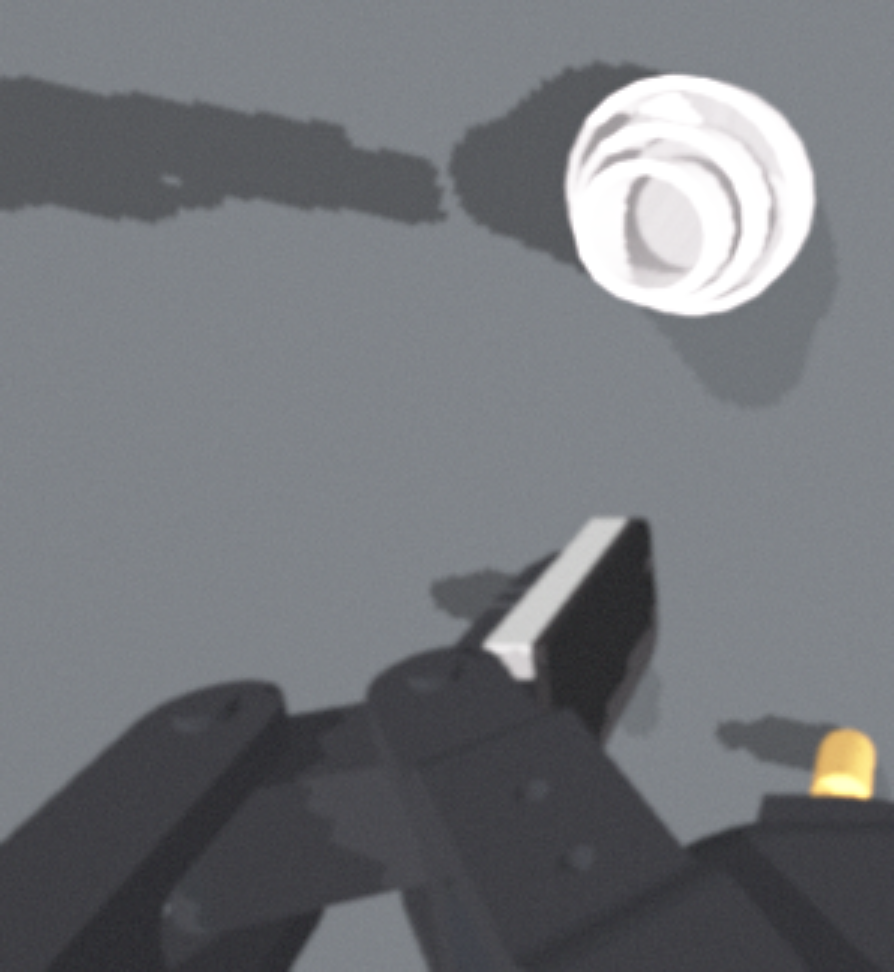

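Picture: beaker, cup and dish nested, upright around (690,195). They sit 5 mm and 2.7 mm off centre, within limits. Next is the weight.

>>> carry_out:
  deltas:
    - [[0,0,0],[-0.1,0.5,0],-1]
    - [[0,0,0],[-0.2,1,0],-1]
    - [[0,0,0],[-0.2,1,0],-1]

```text
time: 16.55
position: [0.5398, -0.1182, 0.2081]
eef_rot: [3.139, -0.002, -2.798]
force: [-0.1, -1.5, -0.9]
opening: 0.0856
grasp_force: 0.0
```

>>> carry_out:
  deltas:
    - [[0,0,0],[-0.1,0.5,0],-1]
    - [[0,0,0],[-0.2,1,0],-1]
    - [[0,0,0],[-0.2,1,0],-1]

```text
time: 16.85
position: [0.5285, -0.0379, 0.2086]
eef_rot: [3.14, -0.001, -2.798]
force: [0.2, -0.7, -0.8]
opening: 0.0855
grasp_force: 0.0
```

>>> carry_out:
  deltas:
    - [[0,0,0],[-0.1,0.5,0],-1]
    - [[0,0,0],[-0.2,1,0],-1]
    - [[0,0,0],[-0.2,1,0],-1]

```text
time: 17.15
position: [0.5172, 0.0424, 0.2089]
eef_rot: [3.14, -0.001, -2.798]
force: [0.1, -0.3, 0.5]
opening: 0.0855
grasp_force: 0.0
```

>>> carry_out:
  deltas:
    - [[0,0,0],[-0.1,0.5,0],-1]
    - [[0,0,0],[-0.2,1,0],-1]
    - [[0,0,0],[-0.2,1,0],-1]

```text
time: 17.45
position: [0.5059, 0.1228, 0.2092]
eef_rot: [3.141, -0.001, -2.798]
force: [-0.4, -0.3, 0.3]
opening: 0.0852
grasp_force: 0.0
```

>>> carry_out:
  deltas:
    - [[0,0,0.09],[-0.1,0.4,0],-1]
    - [[0,0,0.18],[-0.2,0.7,0],-1]
    - [[0,0,0.27],[-0.2,1,0],-1]
    - [[0,0,0.36],[-0.2,1,0],-1]
    - [[0,0,0.45],[-0.2,1,0],-1]
    - [[0,0,0.56],[-0.2,1,0],-1]
    - [[0,0,0.56],[-0.2,1,0],-1]
    - [[0,0,0.56],[-0.2,1,0],-1]

```text
time: 18.25
position: [0.495, 0.2007, 0.2093]
eef_rot: [-3.141, 0.0, 2.604]
force: [-0.3, -0.1, 0.1]
opening: 0.0854
grasp_force: 0.0
```

```bash
python3 - <<'E'
from m import *
s=r.sense();print(s["position"],s["eef_rot"],s["opening"])
d=np.load("tip.npz")
# pads in tool frame (opening 53 mm, pose of that moment)
P=d["P"]; M=R.from_euler("xyz",[3.1405,-.001,-2.801]).as_matrix(); Q=(P-np.array([.5585,-.2108,.1565]))@M
for sl in [np.s_[236:300,222:262],np.s_[236:300,372:412]]:
    q=Q[sl].reshape(-1,3); q=q[(np.abs(q[:,0])<.02)&(np.abs(q[:,1])<.045)&(np.abs(q[:,1])>.0255)&(q[:,2]<.028)]; print("tip z",np.percentile(q[:,2],[50,90,98]),q[:,1].min(),q[:,1].max())
c,P=cloud("wrist"); 
W=find(P,(.48,.303),.07,.042,.056); m=W[:,:2].mean(0)
v=np.linalg.svd(W[:,:2]-m,full_matrices=False)[2][0]; v*=np.sign(v[0]); 
A=find(P,(.48,.303),.08,.034,.056); t=(A[:,:2]-m)@v; n=(A[:,:2]-m)@np.array([-v[1],v[0]]); 
print("n",len(W),W[:,2].max(),m,np.degrees(np.arctan2(v[1],v[0])),"t",np.percentile((W[:,:2]-m)@v,[1,99]),"tall",np.percentile(t,[.5,99.5]),"n",np.percentile(n,[1,99]))
go((*m,.04),np.arctan2(v[1],v[0])+np.pi)
cv2.imwrite("pics/w5.png",c)
E
```

```text
[0.49503661 0.2006962  0.20934074] [-3.14073265e+00  6.75605590e-06  2.60350290e+00] 0.08536803780230462
tip z [-0.01234136  0.00436373  0.00865962] -0.03877822006743214 -0.025500314750169815
tip z [-0.01220463  0.00462561  0.00805673] 0.025872929297566658 0.04124431020334187
n 2283 0.050490941312019116 [0.4755898  0.30490971] -31.016403473062592 t [-0.02877248  0.03038039] tall [-0.02891912  0.04447404] n [-0.01617665  0.01691459]
shift units [0.873 0.993 2.117] yaw 2.6038
turn z units 0.002
```

View pics/w5.png

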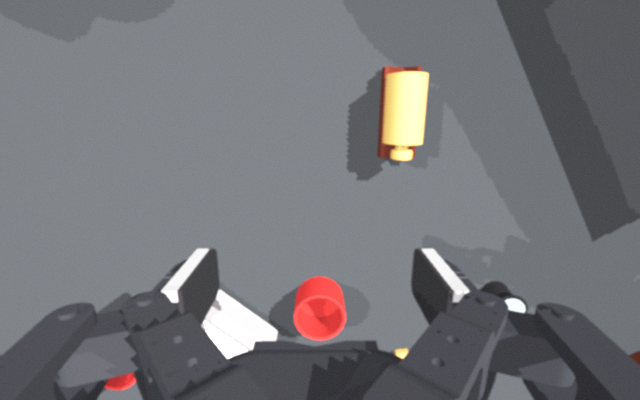

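Wrist picture: the weight lies on its rest at (404,108), knob at (401,153). It measures yaw −31°, centre (0.476,0.305), top 50 mm versus 46.8 expected; this camera tends to read high. Approaching.

>>> carry_out:
  deltas:
    - [[0,0,0],[0.3,0.35,0.2],-1]
    - [[0,0,0],[0.6,0.7,0.4],-1]
    - [[0,0,0],[0.869,0.994,0.6],-1]
    - [[0,0,0],[0.869,0.994,0.8],-1]
    - [[0,0,0],[0.869,0.994,0.8],-1]
    - [[0,0,0],[0.869,0.994,0.8],-1]

```text
time: 18.9
position: [0.4757, 0.3051, 0.1455]
eef_rot: [-3.141, -0.0, 2.603]
force: [-0.4, 0.0, 0.3]
opening: 0.0855
grasp_force: 0.0
```

```bash
python3 - <<'E'
from m import *
s=r.sense()
c,P=cloud("wrist"); M=R.from_euler("xyz",s["eef_rot"]).as_matrix()
Q=(P-s["position"])@M
q=Q[235:345,150:225].reshape(-1,3); q=q[(np.abs(q[:,0])<.02)&(q[:,1]<-.03)&(q[:,2]<.03)]; print("tip z open",np.percentile(q[:,2],[50,90,99,100]))
W=find(P,(.48,.303),.07,.040,.056); m=W[:,:2].mean(0)
v=np.linalg.svd(W[:,:2]-m,full_matrices=False)[2][0]; v*=np.sign(v[0])
print(len(W),W[:,2].max(),m,np.degrees(np.arctan2(v[1],v[0])),np.percentile((W[:,:2]-m)@v,[1,99]))
go((.476,.3046,.035),2.6006); print(s["position"])
E
```

```text
tip z open [-0.02734535 -0.0055348   0.00232134  0.00452849]
3359 0.050645697285605196 [0.47613249 0.30602227] -30.98603357003873 [-0.02923292  0.04024899]
shift units [-1.000e-03 -8.000e-03  1.392e+00] yaw 2.6022
turn z units 0.001
[0.47565775 0.30510121 0.1454749 ]
```

>>> carry_out:
  deltas:
    - [[0,0,0],[0,0,0.3],-1]
    - [[0,0,0],[0,0,0.6],-1]
    - [[0,0,0],[0,0,0.9],-1]
    - [[0,0,0],[0,0,1],-1]

```text
time: 19.35
position: [0.475, 0.3047, 0.0643]
eef_rot: [-3.139, -0.001, 2.602]
force: [-0.3, 0.6, -0.2]
opening: 0.0854
grasp_force: 0.0
```

>>> carry_out:
  deltas:
    - [[0,0,0],[0,0,0.2],-1]
    - [[0,0,0],[0,0,0.4],-1]
    - [[0,0,0],[0,0,0.4],-0.5]
    - [[0,0,0],[0,0,0.4],0]
    - [[0,0,0],[0,0,0.4],0.4]
    - [[0,0,0],[0,0,0.4],0.7]
    - [[0,0,0],[0,0,0.4],1]
    - [[0,0,0],[0,0,0.4],1]
    - [[0,0,0],[0,0,0.4],1]
    - [[0,0,0],[0,0,0.4],1]
  newtons: 60

```text
time: 20.35
position: [0.476, 0.3061, 0.0351]
eef_rot: [3.141, 0.001, 2.603]
force: [-1.7, -2.6, 5.4]
opening: 0.0343
grasp_force: 60.2
```

>>> carry_out:
  deltas:
    - [[0,0,0],[0,0,-0.2],1]
    - [[0,0,0],[0,0,-0.5],1]
    - [[0,0,0],[0,0,-0.8],1]
    - [[0,0,0],[0,0,-1],1]
    - [[0,0,0],[0,0,-1],1]

```text
time: 20.85
position: [0.477, 0.307, 0.1169]
eef_rot: [3.137, 0.003, 2.603]
force: [0.5, 0.2, -5.0]
opening: 0.0342
grasp_force: 61.8
```

```bash
python3 - <<'E'
from m import *
s=r.sense();print(s["position"],s["opening"],s["grasp_force"],s["force"])
c,P=cloud("wrist"); cv2.imwrite("pics/w6.png",c); M=R.from_euler("xyz",s["eef_rot"]).as_matrix()
Q=(P-s["position"])@M
h=cv2.cvtColor(c,cv2.COLOR_BGR2HSV); m=(cv2.inRange(h,(12,90,60),(35,255,255))>0)&(np.abs(Q[...,1])<.03)&(np.abs(Q[...,0])<.06)&(Q[...,2]<.045)
q=Q[m]; print(len(q),"x",np.percentile(q[:,0],[1,99]),"y",np.percentile(q[:,1],[1,99]),"z",np.percentile(q[:,2],[1,50,99]))
t=q[q[:,2]<np.percentile(q[:,2],1)+.004]; print(np.polyfit(t[:,0],t[:,2],1),np.polyfit(t[:,0],t[:,1],1),t[:,0].min(),t[:,0].max())
E
```

```text
[0.47704591 0.30698781 0.11689183] 0.034231184211557845 61.81568741798401 [ 0.5432995   0.21745412 -4.95202473]
7443 x [-0.02691851  0.02930356] y [-0.01673932  0.01724024] z [-0.01437441 -0.00879332  0.01846949]
[-0.08749062 -0.01384597] [-0.0836499  -0.00104227] -0.02612250620548904 0.02962545261174979
```

View pics/w6.png

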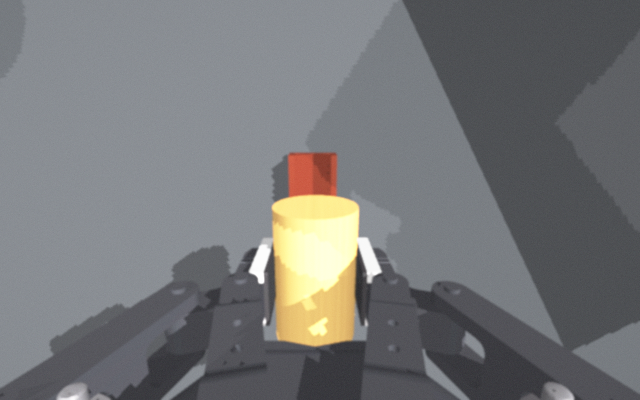

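Wrist picture: the weight is held across its middle (315,265), rest left empty at (313,175). Carry to the block while turning.

>>> carry_out:
  deltas:
    - [[0,0,-0.08],[-0.15,-0.12,0],1]
    - [[0,0,-0.16],[-0.3,-0.25,0],1]
    - [[0,0,-0.24],[-0.45,-0.36,0],1]
    - [[0,0,-0.32],[-0.6,-0.48,0],1]
    - [[0,0,-0.4],[-0.75,-0.6,0],1]
    - [[0,0,-0.48],[-0.9,-0.7,0],1]
    - [[0,0,-0.561],[-1,-0.8,0],1]
    - [[0,0,-0.561],[-1,-0.8,0],1]
    - [[0,0,-0.561],[-1,-0.8,0],1]

```text
time: 21.8
position: [0.5102, 0.21, 0.1122]
eef_rot: [3.141, -0.003, -2.802]
force: [0.1, 0.9, -4.9]
opening: 0.0341
grasp_force: 61.6
```

```bash
python3 - <<'E'
from m import *
s=r.sense();print(s["position"]); go((.587,.017,.117),-2.804)
E
```

```text
[0.51023693 0.21004359 0.1121776 ]
shift units [-0.101 -2.595 -0.063] yaw -2.8023
turn z units 0.001
```

>>> carry_out:
  deltas:
    - [[0,0,0],[-0.017,-0.3,0],1]
    - [[0,0,0],[-0.034,-0.6,0],1]
    - [[0,0,0],[-0.034,-0.865,0],1]
    - [[0,0,0],[-0.034,-0.865,0],1]

```text
time: 22.2
position: [0.5374, 0.1446, 0.1132]
eef_rot: [-3.141, -0.001, -2.803]
force: [0.1, 0.9, -5.6]
opening: 0.0344
grasp_force: 61.8
```

>>> carry_out:
  deltas:
    - [[0,0,0],[-0.017,-0.3,0],1]
    - [[0,0,0],[-0.034,-0.6,0],1]
    - [[0,0,0],[-0.034,-0.865,0],1]
    - [[0,0,0],[-0.034,-0.865,0],1]

```text
time: 22.6
position: [0.5633, 0.0807, 0.1134]
eef_rot: [-3.141, -0.0, -2.802]
force: [-0.7, 0.4, -5.4]
opening: 0.0343
grasp_force: 62.0
```

>>> carry_out:
  deltas:
    - [[0,0,0],[-0.017,-0.3,0],1]
    - [[0,0,0],[-0.034,-0.6,0],1]
    - [[0,0,0],[-0.034,-0.865,0],1]
    - [[0,0,0],[-0.034,-0.865,0],1]
    - [[0,0,0],[-0.034,-0.865,0],1]
    - [[0,0,0],[-0.034,-0.865,0],1]

```text
time: 23.2
position: [0.5881, 0.0187, 0.1133]
eef_rot: [3.141, -0.001, -2.798]
force: [0.4, -0.3, -5.6]
opening: 0.0341
grasp_force: 62.2
```

```bash
python3 - <<'E'
from m import *
s=r.sense();print(s["position"],s["opening"]); go((.5868,.0171,.055),-2.804)
c,P=cloud("wrist"); M=R.from_euler("xyz",s["eef_rot"]).as_matrix()
Q=(P-s["position"])@M
h=cv2.cvtColor(c,cv2.COLOR_BGR2HSV); m=(cv2.inRange(h,(12,90,60),(35,255,255))>0)&(np.abs(Q[...,1])<.03)&(np.abs(Q[...,0])<.06)&(Q[...,2]<.045)
q=Q[m]; print("x",np.percentile(q[:,0],[1,99]))
t=q[(q[:,2]<np.percentile(q[:,2],1)+.008)&(np.abs(q[:,1])<.006)]; print(np.polyfit(t[:,0],t[:,2],1))
for lo in np.arange(-.03,.03,.01):
    g=q[(q[:,0]>lo)&(q[:,0]<lo+.01)]; print(lo.round(2),len(g),np.percentile(g[:,2],2).round(4) if len(g) else 0, np.percentile(g[:,1],[1,99]).round(4) if len(g) else 0)
E
```

```text
[0.5880906  0.01870103 0.11325665] 0.0340750197501471
shift units [ 0.021 -0.014  0.728] yaw -2.7984
turn z units 0.004
x [-0.02574898  0.02881395]
[-1.10690758 -0.04566578]
-0.03 507 -0.0138 [-0.0161  0.018 ]
-0.02 598 -0.0132 [-0.0165  0.018 ]
-0.01 1663 -0.0138 [-0.0163  0.0176]
0.0 1918 -0.0143 [-0.0163  0.0176]
0.01 2024 -0.0568 [-0.0159  0.0175]
0.02 2417 -0.0137 [-0.0155  0.0166]
```

The weight is level in the grip with its axis about 4–5 mm ahead of the TCP, so it should seat at TCP z ≈ 0.0455.

>>> carry_out:
  deltas:
    - [[0,0,0.004],[0.02,-0.014,0.2],1]
    - [[0,0,0.004],[0.02,-0.014,0.4],1]
    - [[0,0,0.004],[0.02,-0.014,0.6],1]
    - [[0,0,0.004],[0.02,-0.014,0.75],1]
    - [[0,0,0.004],[0.02,-0.014,0.79],1]
    - [[0,0,0.004],[0.02,-0.014,0.79],1]
    - [[0,0,0.004],[0.02,-0.014,0.79],1]

```text
time: 23.95
position: [0.5874, 0.0157, 0.0499]
eef_rot: [3.141, -0.0, -2.805]
force: [-0.1, -0.2, -5.3]
opening: 0.0341
grasp_force: 62.3
```

>>> carry_out:
  deltas:
    - [[0,0,0],[0,0,0.015],1]
    - [[0,0,0],[0,0,0.025],1]
    - [[0,0,0],[0,0,0.025],1]
    - [[0,0,0],[0,0,0.025],1]

```text
time: 24.35
position: [0.5875, 0.0157, 0.0498]
eef_rot: [3.141, -0.001, -2.805]
force: [-5.2, 0.9, 5.4]
opening: 0.0342
grasp_force: 68.1
```

>>> carry_out:
  deltas:
    - [[0,0,0],[0,0.01,-0.01],1]
    - [[0,0,0],[0,0.019,-0.01],1]
    - [[0,0,0],[0,0.019,0],1]
    - [[0,0,0],[0,0.019,0],1]

```text
time: 24.75
position: [0.5878, 0.0165, 0.0498]
eef_rot: [-3.14, 0.0, -2.805]
force: [-4.3, -4.2, 5.4]
opening: 0.0341
grasp_force: 69.3
```

```bash
python3 - <<'E'
from m import *
s=r.sense();print(s["position"])
c,P=cloud("wrist"); M=R.from_euler("xyz",s["eef_rot"]).as_matrix()
cv2.imwrite("pics/w7.png",c[130:400,150:490].repeat(2,0).repeat(2,1)); Q=(P-s["position"])@M
W=find(P,(.5868,.0171),.075,.029,.036); print("block",W[:,2].mean(),cv2.minAreaRect((W[:,:2]*1000).astype(np.float32)))
h=cv2.cvtColor(c,cv2.COLOR_BGR2HSV); m=(cv2.inRange(h,(12,90,60),(35,255,255))>0)&(np.hypot(P[...,0]-.587,P[...,1]-.017)<.04)&(P[...,2]<.09)
print("top z",np.percentile(P[m][:,2],[50,90,97]))
E
```

```text
[0.5877557  0.01650023 0.04982808]
block 0.03299977201913477 ((582.37548828125, 15.71152114868164), (105.4826889038086, 64.43727111816406), 19.34952735900879)
top z [0.06051151 0.06315184 0.06365051]
```

View pics/w7.png

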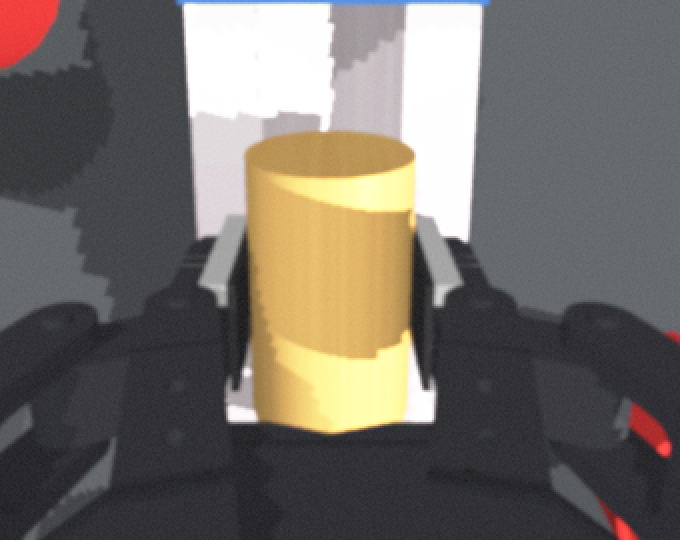

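Picture: the weight sits over the groove, aligned with the block, about 3 mm above its seat because the fingertips rest on the block top. I'll release it to settle into the V.

>>> carry_out:
  deltas:
    - [[0,0,0],[0,0,-0.02],1]
    - [[0,0,0],[0,0,-0.02],0.4]
    - [[0,0,0],[0,0,-0.02],0.2]
    - [[0,0,0],[0,0,-0.02],0]
    - [[0,0,0],[0,0,-0.02],-0.5]
    - [[0,0,0],[0,0,-0.02],-0.5]
    - [[0,0,0],[0,0,-0.3],-0.5]
    - [[0,0,0],[0,0,-0.7],-0.5]
    - [[0,0,0],[0,0,-1],-0.5]
    - [[0,0,0],[0,0,-1],-0.5]
  newtons: 30

```text
time: 25.8
position: [0.5903, 0.0169, 0.1338]
eef_rot: [-3.138, 0.008, -2.805]
force: [-0.2, 0.6, 1.1]
opening: 0.064
grasp_force: 0.0
```

```bash
python3 - <<'E'
from m import *
s=r.sense();print(s["position"],s["opening"],s["force"])
c,P=cloud("wrist")
W=find(P,(.587,.017),.045,.050,.066); m=W[:,:2].mean(0); v=np.linalg.svd(W[:,:2]-m,full_matrices=False)[2][0]; v*=np.sign(v[0])
t=(W[:,:2]-m)@v; print(len(W),"top",np.percentile(W[:,2],[50,95,99]),m,np.degrees(np.arctan2(v[1],v[0])),np.percentile(t,[1,99]))
a=np.c_[t,np.ones(len(t))]; 
for lo in np.arange(-.035,.05,.01):
    g=W[(t>lo)&(t<lo+.01)]; print(lo.round(3),len(g),np.percentile(g[:,2],97).round(4) if len(g) else "")
E
```

```text
[0.59026955 0.01693661 0.13376715] 0.06404202087321871 [-0.24835954  0.63249601  1.08329335]
4501 top [0.05854895 0.0610837  0.06160703] [0.5883032  0.01762259] 19.251880554657305 [-0.02994586  0.04144574]
-0.035 480 0.0613
-0.025 766 0.0613
-0.015 717 0.0613
-0.005 712 0.0612
0.005 671 0.0615
0.015 642 0.0613
0.025 323 0.0611
0.035 190 0.0534
0.045 0
```

Seated: level, top about 59 mm after the camera's bias, yaw 19.25°. Close the fingers and press from above.

>>> carry_out:
  deltas:
    - [[0,0,0],[0,0,0],0]
    - [[0,0,0],[0,0,0],0.5]
    - [[0,0,0],[0,0,0.1],1]
    - [[0,0,0],[0,0,0.2],1]
    - [[0,0,0],[0,0,0.35],1]
    - [[0,0,0],[0,0,0.5],1]
    - [[0,0,0],[0,0,0.55],1]
    - [[0,0,0],[0,0,0.55],1]
    - [[0,0,0],[0,0,0.55],1]

```text
time: 26.75
position: [0.5872, 0.0172, 0.0846]
eef_rot: [-3.142, 0.0, -2.805]
force: [-0.0, -0.5, 0.2]
opening: -0.0002
grasp_force: 0.0
```

```bash
python3 - <<'E'
from m import *
s=r.sense();print(s["position"],s["opening"],s["force"]); go((.588,.0175,.078),-2.804)
E
```

```text
[0.58723441 0.01715101 0.08460959] -0.0001651151352160384 [-0.0484808  -0.50388723  0.17307288]
shift units [-0.01   0.001  0.083] yaw -2.8053
turn z units -0.001
```

>>> carry_out:
  deltas:
    - [[0,0,0],[0,0,0.03],1]
    - [[0,0,0],[0,0,0.05],1]
    - [[0,0,0],[0,0,0.07],1]
    - [[0,0,0],[0,0,0.07],1]
    - [[0,0,0],[0,0,0.07],1]

```text
time: 27.25
position: [0.5871, 0.0172, 0.079]
eef_rot: [-3.142, 0.0, -2.805]
force: [-0.6, -0.4, 0.7]
opening: 0.0002
grasp_force: 0.0
```

>>> carry_out:
  deltas:
    - [[0,0,0],[0,0,0.01],1]
    - [[0,0,0],[0,0,0.015],1]
    - [[0,0,0],[0,0,0.015],1]
    - [[0,0,0],[0,0,0.015],1]

```text
time: 27.65
position: [0.5871, 0.0171, 0.0779]
eef_rot: [-3.141, 0.0, -2.805]
force: [-0.9, 0.4, 0.7]
opening: -0.0002
grasp_force: 0.8
```

>>> carry_out:
  deltas:
    - [[0,0,0],[0,0,0.008],1]
    - [[0,0,0],[0,0,0.015],1]
    - [[0,0,0],[0,0,0.015],1]
    - [[0,0,0],[0,0,0.015],1]

```text
time: 28.05
position: [0.5873, 0.0171, 0.0779]
eef_rot: [-3.142, -0.0, -2.805]
force: [-3.0, -0.7, 8.6]
opening: -0.0001
grasp_force: 3.8
```

>>> carry_out:
  deltas:
    - [[0,0,0],[0,0,0.005],1]
    - [[0,0,0],[0,0,0.01],1]
    - [[0,0,0],[0,0,0.01],1]
    - [[0,0,0],[0,0,0.01],1]

```text
time: 28.45
position: [0.5873, 0.0171, 0.0778]
eef_rot: [-3.142, -0.0, -2.805]
force: [-5.9, -0.0, 12.2]
opening: -0.0001
grasp_force: 5.7
```

>>> carry_out:
  deltas:
    - [[0,0,0],[0.003,0,0.004],1]
    - [[0,0,0],[0.006,0,0.007],1]
    - [[0,0,0],[0.006,0,0.007],1]
    - [[0,0,0],[0.006,0,0.007],1]
    - [[0,0,0],[0.006,0,0.007],1]

```text
time: 28.95
position: [0.5873, 0.0171, 0.0778]
eef_rot: [-3.141, 0.001, -2.805]
force: [-5.9, 1.4, 12.8]
opening: 0.0
grasp_force: 6.5
```

```bash
python3 - <<'E'
from m import *
for i in range(3):
    s=r.sense();print(s["position"],s["force"],s["grasp_force"],s["torque"]); c,P=cloud("top")
c,P=cloud("side"); cv2.imwrite("pics/fin.png",c[60:360,180:560].repeat(2,0).repeat(2,1))
c,P=cloud("wrist"); W=find(P,(.587,.017),.045,.054,.066); print(np.percentile(W[:,2],95)); 
W=W[W[:,2]>.056];m=W[:,:2].mean(0); v=np.linalg.svd(W[:,:2]-m,full_matrices=False)[2][0]; print(m,v,len(W))
E
```

```text
[0.58730469 0.01707616 0.0777978 ] [-5.91072606  1.35634311 12.83599716] 6.494373232126236 [ 0.1401098   1.06731428 -0.00281845]
[0.58730046 0.01708969 0.07781475] [-5.8952895   0.02269087 12.56901657] 6.495101451873779 [ 0.08993055  1.04255668 -0.02276072]
[0.58727076 0.01709649 0.07777616] [-5.16397117  0.66286476 12.87609371] 6.494482755661011 [ 0.15479879  1.0337996  -0.01119937]
0.06115963000559279
[0.56996567 0.01127807] [-0.3555046   0.93467453] 2308
```

View pics/fin.png

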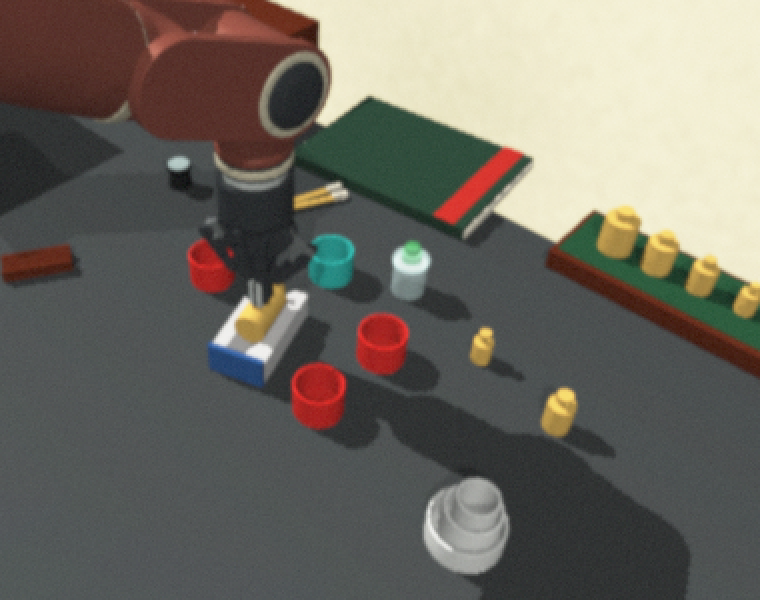

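Final view: the fingers press on the weight in the groove at (262,310), knob away from the blue stop. The three vessels are nested at (467,525) and the bystanders are untouched. One last nudge to about 15 N.

>>> carry_out:
  deltas:
    - [[0,0,0],[0.005,0,0.005],1]
    - [[0,0,0],[0.005,0,0.008],1]
    - [[0,0,0],[0.005,0,0.008],1]
    - [[0,0,0],[0.005,0,0.008],1]
    - [[0,0,0],[0.005,0,0.008],1]

```text
time: 29.7
position: [0.5873, 0.0171, 0.0777]
eef_rot: [-3.141, 0.001, -2.805]
force: [-6.5, 1.6, 14.6]
opening: -0.0
grasp_force: 7.5
```

```bash
python3 -c "
from rig import r
s=r.sense();print(s['position'],s['force'],s['grasp_force'],s['time'])
if 10<s['force'][2]<22: print(r.hand_in())
"
```

```text
[0.58727314 0.01706934 0.0777391 ] [-6.48211248  1.60370811 14.62453785] 7.5463832169771194 29.7
the job is handed in; nothing more can be done
None
```

I handed the job in at 29.7 s: dish, cup and beaker are nested upright, and the weight is pressed into the V-groove with about 14.6 N from on top, knob away from the blue stop; the hand-in returned no verdict.

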